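# Draw up a picture-frame clamp with its turnbuckle

### The arm

A 6-joint arm with a two-finger parallel gripper is mounted at the origin on the work surface. World frame = base frame: x ahead of the robot, y to its left, z up, the work surface at z = 0. Lengths are in m, angles in rad, forces in N, time in s.
With the tool pointing down it reaches from about 0.3 to 0.775 m from the base axis. Payload 14.6 kg.
Tool frame: the origin (TCP) lies at the centre of the arm's flange, where the gripper is bolted on; the fingertips stand 199 mm ahead of it and the grasp point (between the pads) lies 180 mm ahead of it; z points along the fingers, y is the line along which they close (so a half turn about z gives the same grasp; the last joint's range is limited). The gripper opens to 94 mm and grips with 3 to 60 N. Pads are 16 mm wide; open, the fingers measure 119 mm over their backs; the gripper's body (75 mm by 177 mm) begins 78 mm behind the grasp point.
Start: joints at [1.101, 0.3, 1.521, -0, 1.321, -0.067], TCP at [0.216, 0.506, 0.405] pointing down, gripper open.
Joint ranges: [-3.03, 3.03], [-0.79, 2.21], [0.23, 2.52], [-1.04, 4.18], [0, 3.07], [-2.55, 2.55]. Speed limits (rad/s): [2.22, 2.22, 2.57, 3.14, 3.14, 3.14].

### API

Orientations are given as [roll, pitch, yaw] about the fixed x, y, z axes, in that order (R = Rz(yaw) Ry(pitch) Rx(roll)).
In Python, from station import ctrl gives the robot as it stands. The module is installed in compiled form; this text tells all that it offers.
- The arm moves only by the tool servo_tool, never from a script. Its argument "motion" is a list of rows, each a list of 5 numbers: the closure, from 0 (fully open) to 1 (shut), then the shift along the world's x, y, z in cm, then the turn about the world's z in degrees. A call has 1 to 20 rows; each row is the pose to reach, as a shift and turn from the pose commanded when the call began; what a row does not reach only later rows make up. A row lasts 1/8 s, in which the tool goes at most 62.5 mm and 10.7 degrees, less where a joint would pass 70% of its speed; a pose out of reach is approached as far as the arm can. A call with a gripper value outside its range is refused whole. The fingers move at their own pace and stop on an object; "squeeze" is the grip in N (left out, the last holds). Time passes only in rows, so rows that repeat a pose let the fingers close. It gives the time, the measured TCP pose, the force, the opening and the grip force at its end, in the units of the state.
- ctrl.get_obs(): the state, without advancing time (a new reading comes with each control period).
- ctrl.camera(name): name is "side" or "top"; returns a dict with "image" (400x640x3 uint8, red, green, blue), "fx", "fy", "cx", "cy" (pixels), "dist" ([k1, k2, p1, p2, k3] as OpenCV has them; the pictures are not rectified), "camera_from_world" (4x4, takes a point from world to camera coordinates). Camera axes: x right, y up, looking along -z (the intrinsics and any distortion apply to the point x, -y, -z); pixel columns grow to the right and rows downward; lengths in m; the calibration is good to about 2 mm. A picture is of the moment at which its call begins. There is no depth.
- ctrl.hand_in(): hands the job in; it is judged then, once.
The state is a dict: "time_s": time; "qpos": joint angles; "joint_vel": joint speeds; "tau": joint torques, N m; "ee_pos": TCP position; "eef_rot": TCP orientation; "force": force on the tool from outside, world axes, zero at the start; "moment": the same for the moment, N m; "grip_width": finger opening in m; "grip_force": force on a finger pad.
Only numpy, scipy, OpenCV 4.12 (cv2) and the standard library are available. Lean on these libraries where they do the work, as an engineer would, in place of code of your own. Each camera call takes 0.05 s, during which the arm holds its last target. There are 200 camera calls.

### The job

Lay the wooden picture frame flat on the bed of the frame clamp, between the two cork-faced jaws and with its stiles along them, and let go of it. Then turn the turnbuckle by its bars, pushing the top ones away from the robot, so that both jaws draw in together until the open joint along the frame's loose stile is fully closed and the frame is held firmly, at about 40 newtons; do not over-tighten it, and leave the other things on the table where they are.

Things in the scene. Friction and masses are not known exactly. Their poses are not given: they have to be found in the camera images.
- clamp: Frame clamp fixed to the table; x points away from the turnbuckle along the jaws. Origin on the table. Plywood bed, top at z 10 mm, 212 x 262 mm, centre at x +60. Steel guide rods (dia 10, axis z 27) cross it along y at x -30 and +150; the frame lies between them. Turnbuckle axis along y at x -85, z 68. Free opening between the jaws at the start 151 to 155 mm (unmarked).
- jaw_left: Left jaw (clamp +y): aluminium bar along x, 270 x 21 mm, 12 to 46 mm above the table, with a cork facing 168 mm long up to z 35 mm and above it a lip flared 12 mm outwards, up to z 48, that leads the frame in; an upright ear to z 90 mm at the turnbuckle end. Origin on its cork face at clamp x +60, bed level. Slides along clamp y only.
- jaw_right: Right jaw (clamp -y), mirror image of the left. Origin on its cork face at clamp x +60, bed level. A turn of the turnbuckle moves each jaw 12 mm (both together 3.8 mm per rad). Once the joint is closed, the springy cork lets the clamping rise gently, about 17 N per 0.1 rad; the jaws stay where they are left.
- turnbuckle: Turnbuckle: steel tube dia 22 x 84 mm along its y axis, on two saddles, between the threaded rods of the jaws. Origin at its middle, on the axis. Four capstan bars dia 8 mm in the middle (y = 0), along its own +x, -x, +z, -z, round ends 60 mm from the axis. Turning + about y (top moves to clamp +x, away from the robot) draws the jaws in; further than a turn is possible.
- frame: Loose hand-made wooden picture frame, 0.2 kg, 150 mm (x), 16 thick; true width (y, joint closed) somewhere from 137.5 to 142 mm. Two stiles 18 wide along x, the +y one loose; three cross-pieces 18 wide along y at x -66, 0, +66, with 48 x 101 mm openings between: grip the middle one across. Origin: underside, middle of that piece. Either way round fits the clamp.
- stile_mid (a point): Middle of the underside of the frame's loose stile; y 62 mm in the frame's axes with the joint closed, at the start 1 to 2 mm more; it slides on its dowels with about 7 N. The hand feels about 0.29 N m about the axis with the jaws free (5 to 6 N near a bar's end), and 0.038 N m more per 10 N of clamping (about 0.44 N m at 40 N).
- tape: Roll of clear tape, dia 84 x 20 mm, loose, a bystander. Origin: centre of the underside.
- bowl: White ceramic bowl, dia 132 x 55 mm, loose, a bystander. Origin: centre of the underside.
- stapler: Green stapler, 140 x 36 x 58 mm, loose, a bystander. Origin: centre of the underside.
- sheet_clip: Clear acrylic sheet 140 mm wide standing in a spring clip on a steel foot 70 x 90 mm, 151 mm high, loose, a bystander. Origin: centre of the underside.
- glue: Glue bottle, dia 48 x 125 mm, loose, a bystander. Origin: centre of the underside.

How it is judged:
On the way:
1. the frame lies flat on the clamp's bed between the jaws, released (x of frame in the frame of clamp between 0.045 and 0.075 m and y of frame in the frame of clamp between -0.012 and 0.012 m and z of frame in the frame of clamp below 0.0125 m and angle between frame's own z axis and vertical below 0.04 rad and angle between the x axis of frame and the x axis of clamp, either way round below 0.08 rad and contact force between the fingers and frame below 0.05 N), for 0.2 s.
At the end, for the whole second after the job is handed in: The frame lies flat on the bed between the jaws, square to them within 0.03 rad, its joint closed to 0.6 mm; each jaw presses it with 25 to 60 N and the turnbuckle is at rest, let go (x of frame in the frame of clamp between 0.045 and 0.075 m and y of frame in the frame of clamp between -0.012 and 0.012 m and z of frame in the frame of clamp below 0.0125 m and angle between frame's own z axis and vertical below 0.04 rad and angle between the x axis of frame and the x axis of clamp, either way round below 0.03 rad and y of stile_mid in the frame of frame below 0.0626 m and contact force between jaw_left and frame between 25 and 60 N and contact force between jaw_right and frame between 25 and 60 N and angular speed of turnbuckle below 0.05 rad/s and linear speed of frame below 0.01 m/s); the robot touches nothing.
It fails at once if the frame is over-tightened: a jaw presses it with more than 75 N (contact force between any of jaw_left, jaw_right and frame above 75 N).
It fails at once if another thing on the table is pushed more than 25 mm (distance of any of tape, bowl, stapler, sheet_clip, glue from where it was at the start of the episode above 0.025 m).
It also fails if it takes over 72 s, if anything falls off the work surface, if the arm or the gripper's body presses on something with over 40 N, if the wrist force passes 120 N, or if a joint passes its speed limit or range.

## Working session

There is one attempt and no reset: what is moved stays moved. The work goes in short steps, Python scripts to look and compute and a tool call to move; the robot and the scene stay as the last step left them, time stands still between calls to the robot, and variables do not carry over. Pictures are saved under pics/ and viewed, at most 12 in all, crops included, and the job is handed in when it is done.

Besides the shell and the picture viewer there is one more tool, called after "Call:" as name(argument=value, ...), one argument or row to a line, values as JSON. servo_tool: Moves the arm, as the interface text tells. Its arguments: {"type":"object","properties":{"motion":{"type":"array","items":{"type":"array","items":{"type":"number"}}},"squeeze":{"type":"number"}},"required":["motion"]}

```bash
mkdir -p pics; cat > h.py <<'E'
import numpy as np, cv2
from station import ctrl
def shot(name,fn=None):
    c=ctrl.camera(name)
    if fn: cv2.imwrite('pics/'+fn,cv2.cvtColor(c['image'],cv2.COLOR_RGB2BGR))
    return c
def K(c): return np.array([[c['fx'],0,c['cx']],[0,c['fy'],c['cy']],[0,0,1.]])
def ray(c,px):
    p=cv2.undistortPoints(np.array(px,float).reshape(-1,1,2),K(c),np.array(c['dist'],float)).reshape(-1,2)
    d=np.c_[p[:,0],-p[:,1],-np.ones(len(p))]
    T=np.array(c['camera_from_world']);R=T[:3,:3];o=-R.T@T[:3,3]
    return o,d@R
def onz(c,px,z):
    o,d=ray(c,px); return o+d*((z-o[2])/d[:,2])[:,None]
def proj(c,P):
    T=np.array(c['camera_from_world']);q=np.atleast_2d(P)@T[:3,:3].T+T[:3,3]
    q=q*[1,-1,-1]
    return cv2.projectPoints(q,np.zeros(3),np.zeros(3),K(c),np.array(c['dist'],float))[0].reshape(-1,2)
E
python3 - <<'E'
from h import *
for n in('top','side'):
    c=shot(n,n+'0.png');T=np.array(c['camera_from_world']);print(n,-T[:3,:3].T@T[:3,3],c['fx'],c['dist'])
o=ctrl.get_obs();print(o['time_s'],o['ee_pos'],o['eef_rot'])
E
```

```text
top [ 0.41963429 -0.00749003  1.2756696 ] 370.49437393881203 [-0.01527551  0.          0.          0.          0.        ]
side [ 0.37087007 -0.91539317  0.99725777] 377.33863481175155 [0.01308578 0.         0.         0.         0.        ]
0.1 [0.21558655 0.5059514  0.40418361] [-3.14062430e+00 -4.64497329e-05  2.73875822e+00]
```

View pics/top0.png

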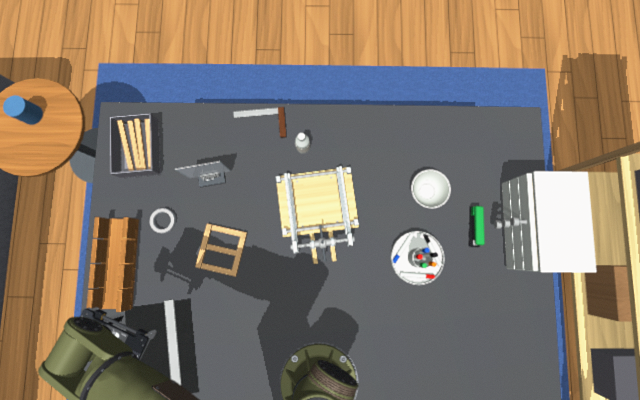

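View pics/side0.png

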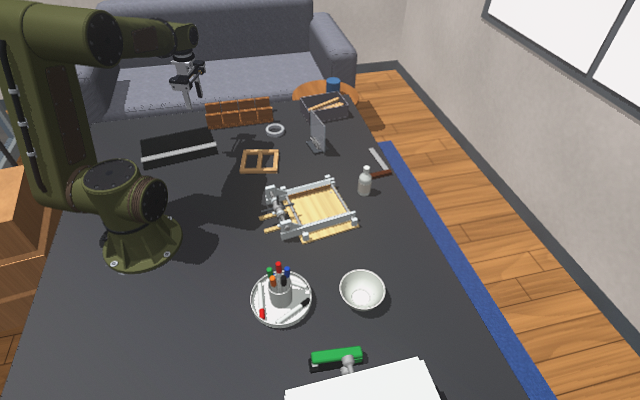

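The top view shows the frame at about (221,249) and the clamp at about (317,205), with its turnbuckle at (323,242) toward the robot. The tape is at (162,221), the sheet clip at (208,175), the glue at (302,142), the bowl at (431,188) and the stapler at (478,225).

```bash
python3 - <<'E'
from h import *
c=shot('top');im=c['image'];hsv=cv2.cvtColor(im,cv2.COLOR_RGB2HSV)
m=cv2.inRange(hsv,(8,50,70),(35,255,255))
z=np.zeros_like(m);z[215:285,185:255]=m[215:285,185:255]
cs,_=cv2.findContours(z,cv2.RETR_EXTERNAL,cv2.CHAIN_APPROX_NONE)
k=max(cs,key=cv2.contourArea)[:,0,:]
P=onz(c,k,0.016)[:,:2].astype(np.float32)
r=cv2.minAreaRect(P*1000);print('frame',r,len(k))
# hole mask components
f=np.zeros_like(m);cv2.fillPoly(f,[k],255);h=f&~z
n,l,s,ce=cv2.connectedComponentsWithStats(h);print([(s[i,4],onz(c,[ce[i]],0.008).round(4)) for i in range(1,n) if s[i,4]>30])
z=np.zeros_like(m);z[155:270,270:365]=m[155:270,270:365]
cr=cv2.cvtColor(im[150:290,180:370],cv2.COLOR_RGB2BGR)
cv2.imwrite('pics/crop1.png',cv2.resize(cr,None,fx=4.2,fy=4.2,interpolation=cv2.INTER_CUBIC))
E
```

```text
frame ((430.08477783203125, 333.7912292480469), (146.427001953125, 154.2193603515625), 77.89293670654297) 166
[(np.int32(381), array([[0.4623, 0.3287, 0.008 ]])), (np.int32(388), array([[0.3976, 0.3424, 0.008 ]]))]
```

View pics/crop1.png

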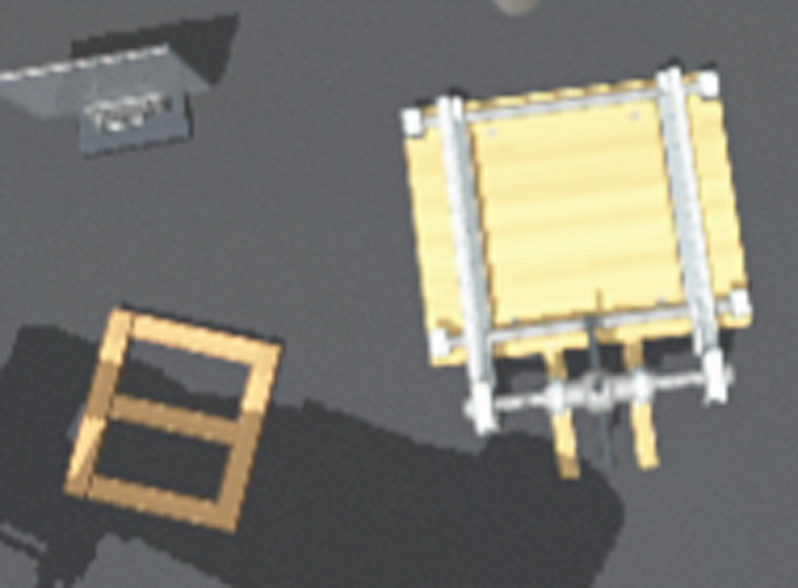

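The crop shows the frame at about (220,249) px with its joint line on the left (+y) stile. The clamp's rod blocks are at about (279,179), (349,170), (285,231) and (356,222), which puts the clamp yaw near +7°.

```bash
python3 - <<'E'
from h import *
c=shot('top');im=c['image'];hsv=cv2.cvtColor(im,cv2.COLOR_RGB2HSV)
m=cv2.inRange(hsv,(12,50,120),(35,255,255))
z=np.zeros_like(m);z[155:240,270:365]=m[155:240,270:365]
v,u=np.nonzero(z);P=onz(c,np.c_[u,v],0.01)[:,:2]*1000
# yaw: from left and right bed edges, per row
L=[];R=[];ys=range(185,228)
for y in ys:
    x=np.nonzero(z[y])[0];L.append((x.min()-.5,y));R.append((x.max()+.5,y))
fit=[]
for E in(L,R):
    Q=onz(c,E,0.01)[:,:2]*1000
    vx,vy,x0,y0=cv2.fitLine(Q.astype(np.float32),cv2.DIST_HUBER,0,.01,.01).ravel()
    fit.append((np.degrees(np.arctan(vy/vx)),x0,y0))
a=np.radians(np.mean([f[0] for f in fit]));print(fit)
ex=np.array([np.cos(a),np.sin(a)]);ey=np.array([-ex[1],ex[0]])
yl=[np.dot(ey,f[1:]) for f in fit];print('width',yl[0]-yl[1])
yc=np.mean(yl)
px=P@ex;py=P@ey-yc
w=np.abs(py)<60
for lo in(-100,-60,-20,20,60,100-40): 
    s=(py>lo)&(py<lo+40);print(lo,px[s].min(),px[s].max())
xt=np.median([px[(py>l)&(py<l+20)].max() for l in range(-60,60,20)])+1.5
o=ex*(xt-166)+ey*yc;print('clamp',o,'yaw',np.degrees(a))
for g in(0.06,):
    print('frame target',o+ex*60)
# inner visible bed span between jaws at clamp x=60
s=(np.abs(px-(xt-106))<40)&(np.abs(py)<80);print('inner',np.percentile(py[s],[0,1,99,100]))
ob=[o[0]/1000,o[1]/1000];ex3=np.r_[ex,0];ey3=np.r_[ey,0];O=np.r_[np.array(ob),0]
ax=O-.085*ex3+[0,0,.068];print('axis',ax)
t=[];
for n in('top','side'):
    c=shot(n);i=c['image'].copy();q=proj(c,[ax]+[ax+.06*(np.sin(t)*ex3+np.cos(t)*np.array([0,0,1])) for t in np.radians([-90,-45,0,45,90])])
    print(n,q.round(1).tolist())
    u,v=q[0].astype(int);k=cv2.resize(cv2.cvtColor(i[v-30:v+30,u-33:u+33],cv2.COLOR_RGB2BGR),None,fx=6,fy=6,interpolation=cv2.INTER_CUBIC)
    for p in q: cv2.circle(k,tuple(((p-[u-33,v-30]+.5)*6).astype(int).tolist()),2,(0,0,255),-1)
    t.append(k)
cv2.imwrite('pics/bars.png',np.hstack(t))
E
```

```text
[(np.float32(7.942106), np.float32(578.8529), np.float32(143.94713)), (np.float32(7.206054), np.float32(590.229), np.float32(-121.84834))]
width 264.97592
-100 487.28158079631066 700.5442992200109
-60 465.7688477041097 701.3988733111051
-20 487.28162823437634 701.154788567936
20 465.7886970518815 700.6082606404984
60 487.69594539727046 699.9478579303945
60 487.69594539727046 699.9478579303945
clamp [540.47260048   5.18970424] yaw 7.574079
frame target [599.9491172   13.09818155]
inner [-79.61030387 -77.88749684  77.51892629  78.90039668]
axis [ 0.4562142  -0.00601397  0.068     ]
top [[321.6, 241.8], [323.9, 260.4], [323.2, 255.0], [321.6, 241.2], [319.9, 227.9], [319.3, 223.5]]
side [[278.4, 206.5], [261.4, 211.1], [265.3, 200.9], [277.2, 193.9], [289.6, 194.5], [295.0, 202.1]]
```

View pics/bars.png

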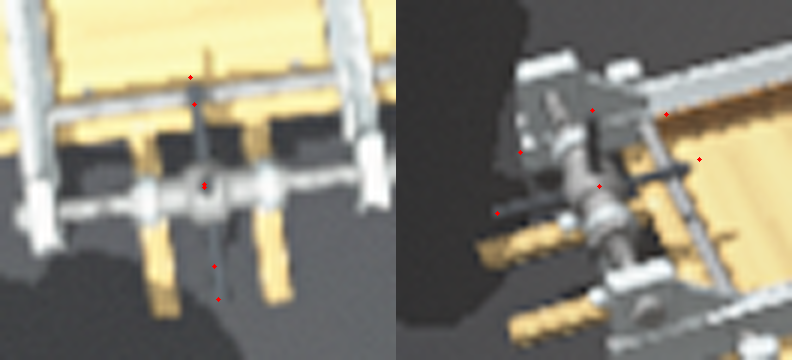

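The clamp comes out at (540,5) mm with yaw 7.6°, and its bed width of 265 mm agrees with the given 262. The frame is at (430,334) mm with yaw −12°. The bars.png crop shows the bars nearly vertical and horizontal, with the top one upright. Next I go above the frame with the fingers part closed so they fit the openings.

Call:
servo_tool(
  motion=[
    [0.4, 2.7, -2.1, 0, -10],
    [0.4, 5.4, -4.3, 0, -20],
    [0.4, 8, -6.5, -2, -30],
    [0.4, 10.7, -8.6, -4, -40],
    [0.4, 13.4, -10.8, -6, -50],
    [0.4, 16, -12.9, -8, -60],
    [0.4, 18.7, -15, -9, -70],
    [0.4, 21.4, -17.2, -10, -78.9],
    [0.4, 21.4, -17.2, -10, -78.9],
    [0.4, 21.4, -17.2, -10, -78.9],
    [0.4, 21.4, -17.2, -10, -78.9],
  ],
  squeeze=15,
)

```text
time_s: 1.68
ee_pos: [0.429, 0.3346, 0.305]
eef_rot: [3.141, -0.0, 1.364]
force: [0.6, 0.6, -0.6]
grip_width: 0.0565
grip_force: 0.0
```

```bash
python3 - <<'E'
from h import *
o=ctrl.get_obs();print(o['time_s'],o['ee_pos'],np.degrees(o['eef_rot']),o['grip_width'])
c=shot('side');u,v=260,160;k=c['image'][v-60:v+50,u-80:u+70]
cv2.imwrite('pics/above.png',cv2.resize(cv2.cvtColor(k,cv2.COLOR_RGB2BGR),None,fx=5,fy=5,interpolation=cv2.INTER_CUBIC))
E
```

```text
1.675 [0.42899223 0.33460502 0.30501689] [ 1.79981927e+02 -2.26048036e-02  7.81509149e+01] 0.05646072943025163
```

View pics/above.png

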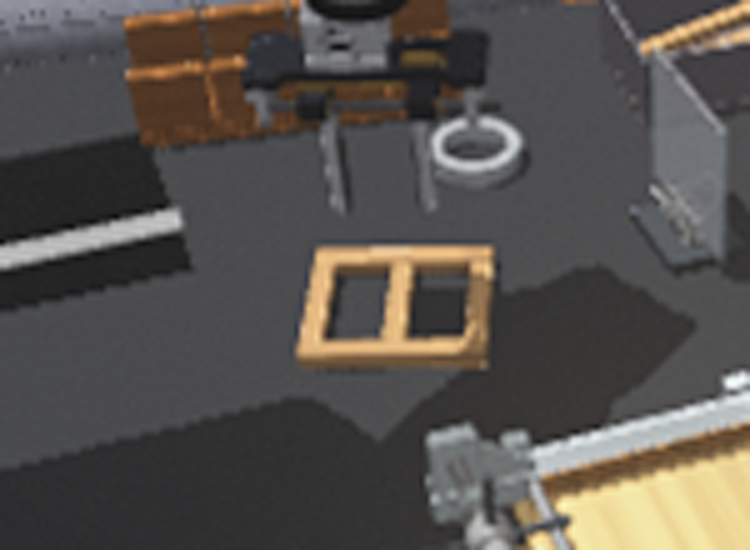

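The fingertips, at (340,205) and (432,205) in the crop, straddle the middle piece at (400,300) and line up with it. I descend, grip and lift.

Call:
servo_tool(
  motion=[
    [0.4, 0, 0, -3, 0],
    [0.4, 0, 0, -6, 0],
    [0.4, 0, 0, -8.5, 0],
    [0.4, 0, 0, -10.1, 0],
    [0.4, 0, 0, -10.1, 0],
    [0.4, 0, 0, -10.1, 0],
    [0.9, 0, 0, -10.1, 0],
    [0.9, 0, 0, -10.1, 0],
    [0.9, 0, 0, -10.1, 0],
    [0.9, 0, 0, -10.1, 0],
    [0.9, 0, 0, -10.1, 0],
    [0.9, 0, 0, -10.1, 0],
    [0.9, 0, 0, -9, 0],
    [0.9, 0, 0, -6, 0],
    [0.9, 0, 0, -3, 0],
    [0.9, 0, 0, 0, 0],
    [0.9, 0, 0, 3, 0],
    [0.9, 0, 0, 4, 0],
    [0.9, 0, 0, 4, 0],
  ],
  squeeze=20,
)

```text
time_s: 4.1
ee_pos: [0.4295, 0.3339, 0.3447]
eef_rot: [3.141, -0.0, 1.362]
force: [-0.4, -0.1, -0.9]
grip_width: 0.0173
grip_force: 20.0
```

Call:
servo_tool(
  motion=[
    [0.9, 1, -2, 0, 1],
    [0.9, 3, -5.5, 0, 3.5],
    [0.9, 5, -9.5, 0, 6],
    [0.9, 7, -13.5, 0, 8.5],
    [0.9, 9, -17.5, 0, 11],
    [0.9, 11, -21.5, 0, 13.5],
    [0.9, 13, -25, 0, 15.5],
    [0.9, 15, -28.5, 0, 17.5],
    [0.9, 16.5, -31, 0, 19],
    [0.9, 17, -32.1, 0, 19.5],
    [0.9, 17, -32.1, -2, 19.5],
    [0.9, 17, -32.1, -5, 19.5],
    [0.9, 17, -32.1, -7.5, 19.5],
    [0.9, 17, -32.1, -8, 19.5],
    [0.9, 17, -32.1, -8, 19.5],
  ],
)

```text
time_s: 5.98
ee_pos: [0.5996, 0.0134, 0.2649]
eef_rot: [-3.141, -0.0, 1.702]
force: [0.1, -0.4, -1.7]
grip_width: 0.0174
grip_force: 20.0
```

```bash
python3 - <<'E'
from h import *
o=ctrl.get_obs();print(o['time_s'],o['ee_pos'],np.degrees(o['eef_rot']),o['grip_width'])
t=[]
for n,(u,v) in(('top',(317,200)),('side',(310,205))):
    c=shot(n);k=c['image'][v-50:v+50,u-50:u+60]
    t.append(cv2.resize(cv2.cvtColor(k,cv2.COLOR_RGB2BGR),None,fx=3.6,fy=3.6,interpolation=cv2.INTER_CUBIC))
cv2.imwrite('pics/over.png',np.hstack(t))
E
```

```text
5.975 [0.59957807 0.01335777 0.2648564 ] [-1.79989767e+02 -4.53145833e-03  9.75382032e+01] 0.017396120167607936
```

View pics/over.png

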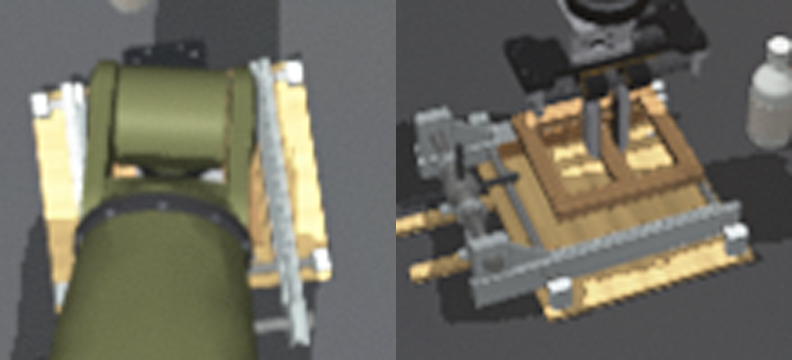

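The side crop shows the frame held level over the bed between the jaws and parallel to them. I lower it.

Call:
servo_tool(
  motion=[
    [0.9, 0, 0, -1, 0],
    [0.9, 0, 0, -2, 0],
    [0.9, 0, 0, -3, 0],
    [0.9, 0, 0, -3.8, 0],
    [0.9, 0, 0, -4.5, 0],
    [0.9, 0, 0, -4.8, 0],
    [0.9, 0, 0, -5, 0],
    [0.9, 0, 0, -5.1, 0],
    [0.9, 0, 0, -5.1, 0],
    [0.9, 0, 0, -5.1, 0],
  ],
)

```text
time_s: 7.32
ee_pos: [0.5996, 0.013, 0.2138]
eef_rot: [3.141, 0.0, 1.702]
force: [-0.8, -0.7, -1.2]
grip_width: 0.0173
grip_force: 20.0
```

Call:
servo_tool(
  motion=[
    [0.9, 0, 0, -0.1, 0],
    [0.9, 0, 0, -0.1, 0],
    [0.5, 0, 0, -0.1, 0],
    [0.5, 0, 0, -0.1, 0],
    [0.5, 0, 0, -0.1, 0],
    [0.5, 0, 0, -0.1, 0],
    [0.5, 0, 0, -0.1, 0],
    [0.5, 0, 0, 2, 0],
    [0.5, 0, 0, 5, 0],
    [0.5, 0, 0, 9, 0],
    [0.5, 0, 0, 13, 0],
    [0.5, 0, 0, 15, 0],
    [0.5, 0, 0, 15, 0],
  ],
)

```text
time_s: 8.95
ee_pos: [0.5996, 0.013, 0.365]
eef_rot: [3.139, 0.0, 1.702]
force: [-0.1, 0.1, 0.4]
grip_width: 0.0467
grip_force: 0.0
```

Call:
servo_tool(
  motion=[
    [1, -2, -0.3, 0, -10],
    [1, -5, -0.6, 0, -20],
    [1, -8, -1, 0, -30],
    [1, -11, -1.4, 0, -40],
    [1, -14, -1.8, 0, -50],
    [1, -17, -2.2, 0, -60],
    [1, -19, -2.5, 0, -70],
    [1, -20.5, -2.7, 0, -80],
    [1, -21, -2.8, 0, -90],
    [1, -21, -2.8, 0, -90],
    [1, -21, -2.8, 0, -90],
  ],
)

```text
time_s: 10.32
ee_pos: [0.3897, -0.015, 0.3631]
eef_rot: [-3.141, 0.001, 0.135]
force: [-0.0, 0.1, -0.6]
grip_width: 0.0005
grip_force: 0.0
```

```bash
python3 - <<'E'
from h import *
o=ctrl.get_obs();print(o['time_s'],o['ee_pos'],np.degrees(o['eef_rot']),o['grip_width'],o['qpos'])
t=[]
c=shot('side');u,v=300,205;k=c['image'][v-60:v+45,u-65:u+75]
cv2.imwrite('pics/back.png',cv2.resize(cv2.cvtColor(k,cv2.COLOR_RGB2BGR),None,fx=5.6,fy=5.6,interpolation=cv2.INTER_CUBIC))
ct=shot('top')
k2=ct['image'][190:270,280:380];cv2.imwrite('pics/backt.png',cv2.resize(cv2.cvtColor(k2,cv2.COLOR_RGB2BGR),None,fx=5.6,fy=5.6))
E
```

```text
10.325 [ 0.38974741 -0.01499398  0.36313891] [-1.79985423e+02  4.37309332e-02  7.74685088e+00] 0.0005074551243189698 [-1.32435878e-01 -2.00693700e-02  1.98785129e+00  4.71690891e-05
  1.17461409e+00  1.30313427e+00]
```

View pics/back.png

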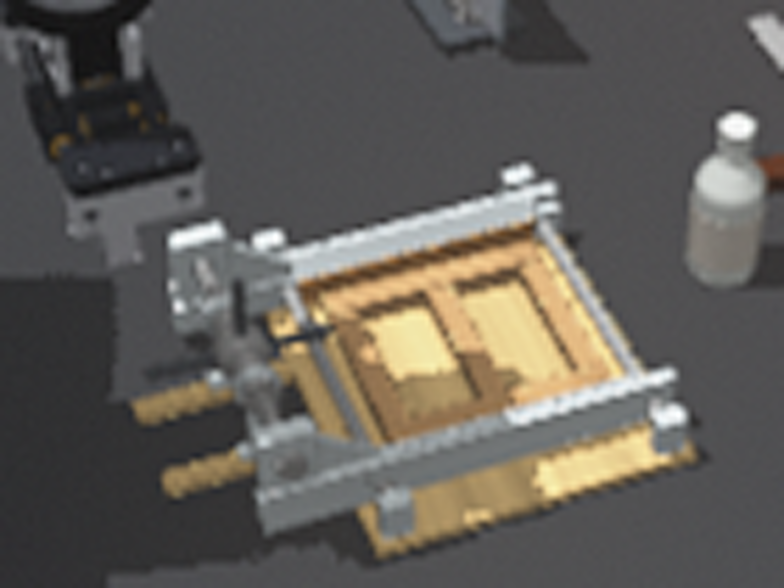

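The side crop shows the frame flat between the jaws, the top bar upright (tip at about (277,194) px, so θ≈+3°) and the glue untouched. First push: the upright bar from about 3° to 57°.

Call:
servo_tool(
  motion=[
    [1, 2.7, 0.36, -1.5, 0],
    [1, 2.7, 0.36, -4.5, 0],
    [1, 2.7, 0.36, -5.6, 0],
    [1, 4, 0.53, -5.6, 0],
    [1, 5.2, 0.7, -5.6, 0],
    [1, 5.6, 0.75, -5.6, 0],
    [1, 6, 0.8, -5.6, 0],
    [1, 6.5, 0.87, -5.6, 0],
    [1, 7, 0.93, -5.8, 0],
    [1, 7.5, 1, -6, 0],
    [1, 7.8, 1.03, -6.2, 0],
    [1, 8.1, 1.08, -6.3, 0],
    [1, 8.1, 1.08, -6.3, 0],
  ],
)

```text
time_s: 12.05
ee_pos: [0.4707, -0.0043, 0.3007]
eef_rot: [3.142, 0.002, 0.132]
force: [-5.5, -1.5, 0.0]
grip_width: 0.0006
grip_force: 2.5
```

Call:
servo_tool(
  motion=[
    [1, 0.4, 0.05, -0.15, 0],
    [1, 0.7, 0.09, -0.3, 0],
    [1, 1.15, 0.15, -0.6, 0],
    [1, 1.15, 0.15, -0.6, 0],
    [1, 1, 0.13, 2, 0],
    [1, 0.5, 0.07, 5, 0],
    [1, -3, -0.4, 5, 0],
    [1, -7.4, -1, 5, 0],
    [1, -7.4, -1, 5, 0],
    [1, -7.4, -1, 2, 0],
    [1, -7.4, -1, 0.2, 0],
    [1, -7.4, -1, 0.2, 0],
  ],
)

```text
time_s: 13.55
ee_pos: [0.3972, -0.0142, 0.3023]
eef_rot: [-3.141, 0.001, 0.131]
force: [-0.3, -0.6, 0.1]
grip_width: 0.0009
grip_force: 0.0
```

```bash
cat > look.py <<'E'
from h import *
import sys
o=ctrl.get_obs();print(o['time_s'],o['ee_pos'],o['force'])
a=np.radians(7.574);ex=np.r_[np.cos(a),np.sin(a),0];ey=np.r_[-ex[1],ex[0],0]
ax=np.array([.4562,-.006,.068]);d=o['ee_pos']-ax;print('centre x,y,h',1000*d@ex,1000*d@ey,1000*(d[2]-.199))
c=shot('side');u,v=300,205;k=c['image'][v-60:v+45,u-65:u+75]
k=cv2.resize(cv2.cvtColor(k,cv2.COLOR_RGB2BGR),None,fx=5.6,fy=5.6,interpolation=cv2.INTER_CUBIC)
for t in range(-90,100,15):
    p=proj(c,[ax+.06*(np.sin(np.radians(t))*ex+np.cos(np.radians(t))*np.r_[0,0,1])])[0]
    cv2.circle(k,tuple(((p-[u-65,v-60]+.5)*5.6).astype(int).tolist()),2,(0,0,255) if t%45 else (0,255,0),-1)
cv2.imwrite('pics/'+sys.argv[1],k)
E
python3 look.py s2.png
```

```text
13.55 [ 0.39723861 -0.01417727  0.30231104] [-0.29359792 -0.58369821  0.08423465]
centre x,y,h -59.52479594840306 -0.3344243350653816 35.311036028893184
```

View pics/s2.png

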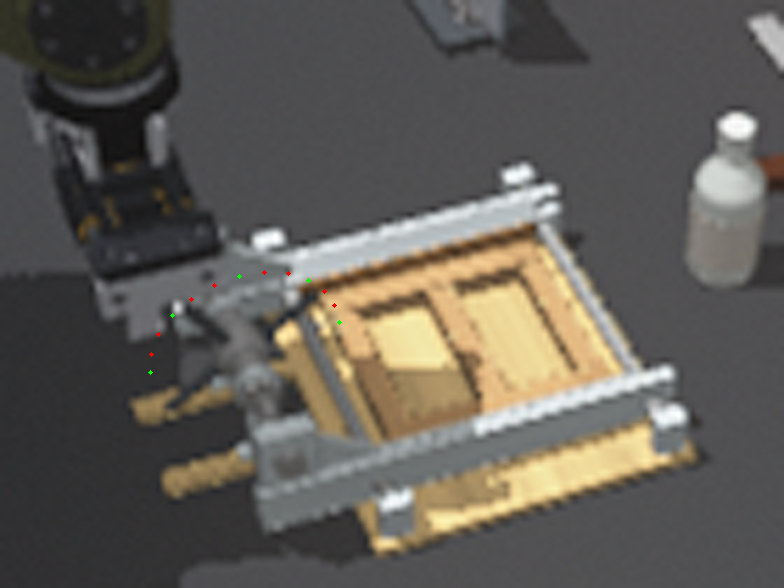

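Bars are now at about 55° (tip at (305,300)) and −35° (tip at (187,311)), with the finger behind the latter. Second push.

Call:
servo_tool(
  motion=[
    [1, 1, 0.13, 0, 0],
    [1, 1.6, 0.21, 0, 0],
    [1, 2.2, 0.29, 0, 0],
    [1, 2.8, 0.37, 0, 0],
    [1, 3.5, 0.46, 0, 0],
    [1, 4.2, 0.56, 0, 0],
    [1, 4.8, 0.63, 0, 0],
    [1, 5.2, 0.69, 0, 0],
    [1, 5.6, 0.74, 0, 0],
    [1, 6, 0.79, 0, 0],
    [1, 6.35, 0.84, 0, 0],
    [1, 6.35, 0.84, 0, 0],
  ],
)

```text
time_s: 15.1
ee_pos: [0.4602, -0.0059, 0.3024]
eef_rot: [3.141, 0.003, 0.131]
force: [-6.5, -3.4, -1.7]
grip_width: 0.0002
grip_force: 3.4
```

```bash
cat > t.py <<'E'
from h import *
# bar angle and torque from finger pose; corner (th>0) or bar-end (th<0) contact
o=ctrl.get_obs();a=np.radians(7.574);ex=np.r_[np.cos(a),np.sin(a),0];ey=np.r_[-ex[1],ex[0],0]
d=o['ee_pos']-np.array([.4562,-.006,.068]);x=1000*d@ex+8;h=1000*(d[2]-.199)
F=np.array(o['force']);fx=-F@ex;fz=-F[2]
from scipy.optimize import brentq
if x>-4: th=brentq(lambda t:h*np.tan(t)-4/np.cos(t)-x,-.5,1.3);tq=fx*h-fz*x
else: th=np.arcsin((x+4)/60);tq=fx*60*np.cos(th)-fz*x
print('t',o['time_s'],'c',x-8,'y',1000*d@ey,'h',h,'theta',np.degrees(th),'F',F.round(2),'M',tq/1000)
E
python3 t.py
```

```text
t 15.1 c 3.974747837008959 y -0.4765086970393627 h 35.35992167071178 theta 24.859601692460895 F [-6.46 -3.43 -1.67] M 0.2223167798787701
```

Call:
servo_tool(
  motion=[
    [1, 0.4, 0.05, 0, 0],
    [1, 0.7, 0.1, -0.1, 0],
    [1, 1, 0.13, -0.25, 0],
  ],
)

```text
time_s: 15.48
ee_pos: [0.4701, -0.0046, 0.2998]
eef_rot: [3.142, 0.003, 0.131]
force: [-8.9, -2.7, -0.2]
grip_width: 0.0007
grip_force: 3.9
```

```bash
python3 t.py
```

```text
t 15.475 c 13.918826913208207 y -0.4507042524418019 h 32.800618347177455 theta 39.57203583055426 F [-8.89 -2.68 -0.15] M 0.29732544283957363
```

Call:
servo_tool(
  motion=[
    [1, 0.4, 0.05, -0.15, 0],
    [1, 0.7, 0.1, -0.3, 0],
  ],
)

```text
time_s: 15.72
ee_pos: [0.4772, -0.0035, 0.2969]
eef_rot: [-3.142, 0.003, 0.131]
force: [-8.3, -1.9, 1.9]
grip_width: 0.0005
grip_force: 3.7
```

```bash
python3 t.py
```

```text
t 15.725 c 21.102732809627817 y -0.3284019247993707 h 29.944004763344132 theta 49.680709337458715 F [-8.35 -1.85  1.95] M 0.31184656988417236
```

Call:
servo_tool(
  motion=[
    [1, 0.25, 0.03, -0.15, 0],
    [1, 0.47, 0.06, -0.3, 0],
  ],
)

```text
time_s: 15.98
ee_pos: [0.4819, -0.0029, 0.2941]
eef_rot: [3.142, 0.002, 0.131]
force: [-8.6, -2.3, 1.5]
grip_width: 0.0001
grip_force: 3.4
```

```bash
python3 t.py
```

```text
t 15.975 c 25.906668501796375 y -0.34646140740729564 h 27.118931829134162 theta 56.63284701070358 F [-8.64 -2.32  1.45] M 0.2898046402011348
```

Call:
servo_tool(
  motion=[
    [1, -0.15, -0.02, 2, 0],
    [1, -0.6, -0.08, 5.3, 0],
    [1, -4, -0.5, 5.3, 0],
    [1, -8.5, -1.13, 5.3, 0],
    [1, -8.5, -1.13, 5.3, 0],
    [1, -8.5, -1.13, 2.5, 0],
    [1, -8.5, -1.13, 0.8, 0],
    [1, -8.5, -1.13, 0.8, 0],
  ],
)

```text
time_s: 16.98
ee_pos: [0.3976, -0.0142, 0.3018]
eef_rot: [-3.141, 0.001, 0.131]
force: [-0.5, -0.5, -0.0]
grip_width: 0.0005
grip_force: 0.0
```

```bash
python3 look.py s3.png; python3 - <<'E'
from h import *
c=shot('side')  # inner visible frame/jaw gap check crop
E
```

```text
16.975 [ 0.39757485 -0.01416377  0.30180167] [-0.52050637 -0.49828794 -0.03568654]
centre x,y,h -59.189715242208806 -0.36536622345221376 34.80166886703551
```

View pics/s3.png

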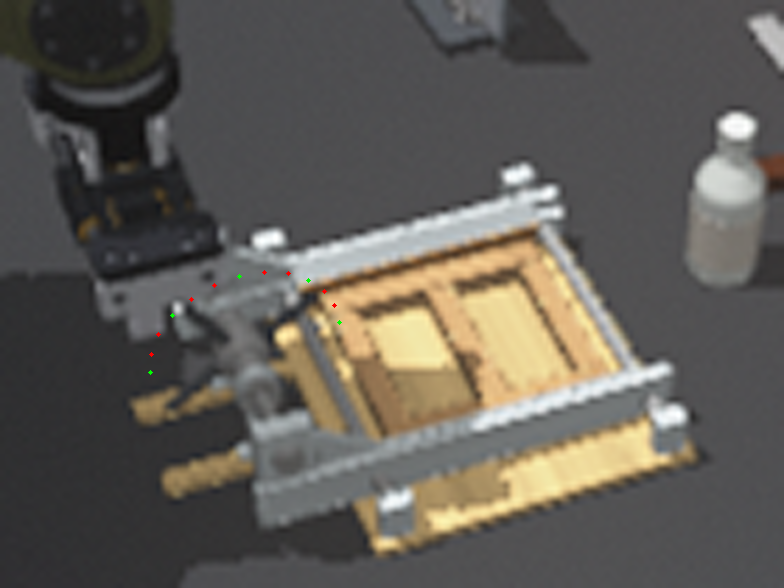

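Same geometry as before: bars at about 55° and −34°, finger behind, frame nearly met by the jaws. Third push, in small steps with readings.

Call:
servo_tool(
  motion=[
    [1, 1, 0.13, 0, 0],
    [1, 1.5, 0.2, 0, 0],
    [1, 1.8, 0.24, 0, 0],
  ],
)

```text
time_s: 17.45
ee_pos: [0.415, -0.0122, 0.3026]
eef_rot: [3.14, 0.003, 0.132]
force: [-14.5, -9.7, 14.8]
grip_width: 0.0003
grip_force: 8.7
```

```bash
python3 t.py
```

```text
t 17.45 c -41.688073413767604 y -0.6695124072417611 h 35.635936137849264 theta -29.65664364958102 F [-14.49  -9.7   14.81] M 0.3165671954341453
```

Call:
servo_tool(
  motion=[
    [1, 0.25, 0.03, 0, 0],
    [1, 0.5, 0.07, 0, 0],
  ],
)

```text
time_s: 17.7
ee_pos: [0.42, -0.0115, 0.3028]
eef_rot: [3.14, 0.001, 0.131]
force: [-9.3, -6.9, 10.8]
grip_width: 0.0003
grip_force: 5.7
```

```bash
python3 t.py
```

```text
t 17.7 c -36.612196375723265 y -0.6553709647503021 h 35.77133157403145 theta -24.21760472727382 F [-9.33 -6.85 10.78] M 0.24689714403798876
```

Call:
servo_tool(
  motion=[
    [1, 0.25, 0.03, 0, 0],
    [1, 0.5, 0.07, 0, 0],
  ],
)

```text
time_s: 17.95
ee_pos: [0.425, -0.0107, 0.3026]
eef_rot: [3.141, 0.001, 0.131]
force: [-6.5, -3.2, 6.5]
grip_width: 0.0008
grip_force: 4.1
```

```bash
python3 t.py
```

```text
t 17.95 c -31.49340626840133 y -0.5061663485688935 h 35.62393636807926 theta -18.95891713662952 F [-6.46 -3.23  6.51] M 0.23428857847685877
```

Call:
servo_tool(
  motion=[
    [1, 0.25, 0.03, 0, 0],
    [1, 0.5, 0.07, 0, 0],
  ],
)

```text
time_s: 18.2
ee_pos: [0.4301, -0.0099, 0.3026]
eef_rot: [3.141, 0.001, 0.131]
force: [-5.8, -3.0, 5.2]
grip_width: 0.0003
grip_force: 3.5
```

```bash
python3 t.py
```

```text
t 18.2 c -26.40978653523765 y -0.3898611790330165 h 35.57954340672204 theta -13.89616737943195 F [-5.78 -2.97  5.17] M 0.26123212316750494
```

Call:
servo_tool(
  motion=[
    [1, 0.25, 0.03, 0, 0],
    [1, 0.5, 0.07, 0, 0],
  ],
)

```text
time_s: 18.45
ee_pos: [0.4351, -0.0091, 0.3025]
eef_rot: [3.141, 0.001, 0.131]
force: [-5.1, -3.4, 4.1]
grip_width: 0.0004
grip_force: 3.2
```

```bash
python3 t.py
```

```text
t 18.45 c -21.314003502020864 y -0.30836625043954485 h 35.54634559528813 theta -8.930332452504878 F [-5.14 -3.37  4.13] M 0.2732860147030396
```

Call:
servo_tool(
  motion=[
    [1, 0.25, 0.03, 0, 0],
    [1, 0.5, 0.07, 0, 0],
  ],
)

```text
time_s: 18.7
ee_pos: [0.4401, -0.0084, 0.3025]
eef_rot: [3.141, 0.001, 0.131]
force: [-6.1, -2.1, 6.4]
grip_width: 0.0006
grip_force: 3.5
```

```bash
python3 t.py
```

```text
t 18.7 c -16.27444247288074 y -0.24495546231774198 h 35.538263058072616 theta -4.08525247831819 F [-6.12 -2.06  6.43] M 0.3261219261245062
```

Call:
servo_tool(
  motion=[
    [1, -0.3, -0.04, 0.3, 0],
    [1, -0.3, -0.04, 1, 0],
    [1, 0, 0, 1, 0],
    [1, 0.2, 0.03, 1, 0],
    [1, 0.4, 0.05, 1, 0],
  ],
)

```text
time_s: 19.32
ee_pos: [0.4438, -0.0079, 0.3122]
eef_rot: [3.142, 0.001, 0.131]
force: [-5.9, -1.5, 5.5]
grip_width: 0.0005
grip_force: 3.3
```

```bash
python3 t.py
```

```text
t 19.325 c -12.56360021385301 y -0.21014863650311985 h 45.18302681684489 theta -0.5382064747268199 F [-5.89 -1.54  5.48] M 0.33717344538364985
```

Call:
servo_tool(
  motion=[
    [1, 0.2, 0.03, 0, 0],
    [1, 0.4, 0.05, 0, 0],
  ],
)

```text
time_s: 19.58
ee_pos: [0.4477, -0.0074, 0.3121]
eef_rot: [3.142, 0.001, 0.131]
force: [-5.9, -1.8, 4.4]
grip_width: 0.0006
grip_force: 3.2
```

```bash
python3 t.py
```

```text
t 19.575 c -8.56198127578156 y -0.24471774841477617 h 45.0809480672974 theta 4.375896143928164 F [-5.86 -1.78  4.35] M 0.27013697960069605
```

Call:
servo_tool(
  motion=[
    [1, 0.2, 0.03, 0, 0],
    [1, 0.4, 0.05, 0, 0],
  ],
)

```text
time_s: 19.82
ee_pos: [0.4517, -0.0069, 0.3118]
eef_rot: [-3.142, 0.002, 0.131]
force: [-5.3, -2.0, 1.7]
grip_width: 0.0004
grip_force: 3.2
```

```bash
python3 t.py
```

```text
t 19.825 c -4.602171118225317 y -0.27914161180193725 h 44.84969619933699 theta 9.434636915394313 F [-5.27 -2.04  1.71] M 0.2523614437068449
```

Call:
servo_tool(
  motion=[
    [1, 0.2, 0.03, 0, 0],
    [1, 0.4, 0.05, 0, 0],
  ],
)

```text
time_s: 20.08
ee_pos: [0.4555, -0.0064, 0.3115]
eef_rot: [-3.141, 0.003, 0.131]
force: [-6.5, -2.5, -0.7]
grip_width: 0.0008
grip_force: 3.1
```

```bash
python3 t.py
```

```text
t 20.075 c -0.7041051067209132 y -0.29562172324551983 h 44.525280147503125 theta 14.391960489377455 F [-6.5  -2.54 -0.69] M 0.29654581305097966
```

Call:
servo_tool(
  motion=[
    [1, 0.2, 0.03, 0, 0],
    [1, 0.4, 0.05, 0, 0],
  ],
)

```text
time_s: 20.32
ee_pos: [0.4594, -0.0059, 0.3112]
eef_rot: [-3.141, 0.004, 0.131]
force: [-7.4, -2.1, -2.5]
grip_width: 0.0005
grip_force: 3.0
```

```bash
python3 t.py; python3 - <<'E'
from h import *
c=shot('side');u,v=305,205;k=c['image'][v-45:v+45,u-40:u+70]
cv2.imwrite('pics/gap.png',cv2.resize(cv2.cvtColor(k,cv2.COLOR_RGB2BGR),None,fx=6.5,fy=6.5,interpolation=cv2.INTER_CUBIC))
E
```

```text
t 20.325 c 3.1737173414586977 y -0.32557218043885977 h 44.20391742452817 theta 19.2189230137505 F [-7.38 -2.11 -2.49] M 0.30800063532439115
```

View pics/gap.png

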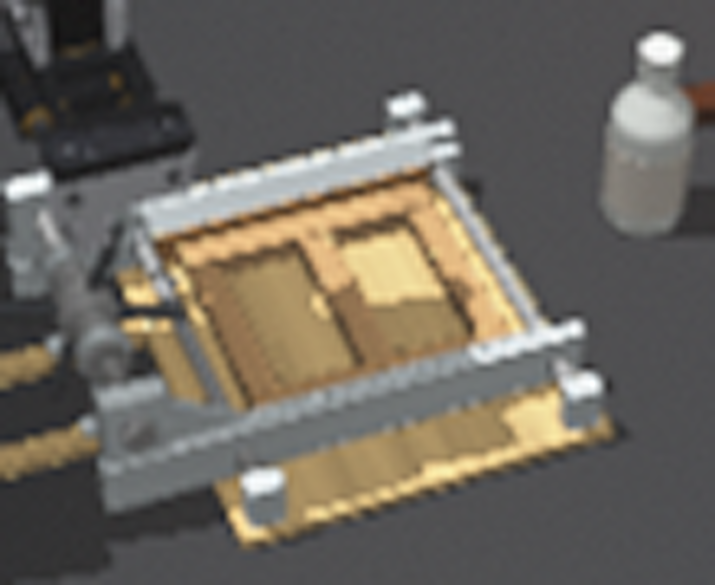

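The crop shows the jaws now up against the frame's stiles, so the joint should be about to close. Torque is about 0.31 N m. I continue in fine steps.

Call:
servo_tool(
  motion=[
    [1, 0.15, 0.02, 0, 0],
    [1, 0.3, 0.04, 0, 0],
  ],
)

```text
time_s: 20.62
ee_pos: [0.4624, -0.0055, 0.3112]
eef_rot: [-3.141, 0.004, 0.131]
force: [-7.2, -3.7, -3.2]
grip_width: 0.0006
grip_force: 3.1
```

```bash
python3 t.py
```

```text
t 20.625 c 6.19592244562093 y -0.3666656482297827 h 44.21113161481438 theta 22.743267718465027 F [-7.15 -3.68 -3.24] M 0.28887957123803015
```

Call:
servo_tool(
  motion=[
    [1, 0.15, 0.02, 0, 0],
    [1, 0.3, 0.04, 0, 0],
  ],
)

```text
time_s: 20.88
ee_pos: [0.4654, -0.0052, 0.3112]
eef_rot: [-3.141, 0.004, 0.131]
force: [-5.9, -3.8, -2.3]
grip_width: 0.0007
grip_force: 3.0
```

```bash
python3 t.py
```

```text
t 20.875 c 9.231653531932373 y -0.37927584719512336 h 44.24590017610214 theta 26.11089309132039 F [-5.94 -3.83 -2.32] M 0.24299524567660827
```

Call:
servo_tool(
  motion=[
    [1, 0.1, 0.01, -0.15, 0],
    [1, 0.2, 0.03, -0.3, 0],
  ],
)

```text
time_s: 21.12
ee_pos: [0.4678, -0.0048, 0.309]
eef_rot: [3.141, 0.001, 0.131]
force: [-3.0, -2.5, 5.6]
grip_width: 0.0002
grip_force: 3.3
```

```bash
python3 t.py
```

```text
t 21.125 c 11.684492274941277 y -0.3794210953050257 h 42.025507967036965 theta 30.04277287754972 F [-3.02 -2.48  5.55] M 0.24859240541955444
```

Call:
servo_tool(
  motion=[
    [1, 0.12, 0.015, -0.1, 0],
    [1, 0.25, 0.03, -0.2, 0],
  ],
)

```text
time_s: 21.38
ee_pos: [0.4704, -0.0045, 0.3072]
eef_rot: [3.141, -0.0, 0.131]
force: [-3.6, -2.6, 5.6]
grip_width: 0.0008
grip_force: 3.3
```

```bash
python3 t.py
```

```text
t 21.375 c 14.313962301843048 y -0.3425094656148851 h 40.24240856105743 theta 33.994805253349654 F [-3.6  -2.62  5.56] M 0.2816040435102965
```

Call:
servo_tool(
  motion=[
    [1, 0.12, 0.015, -0.1, 0],
    [1, 0.25, 0.03, -0.2, 0],
  ],
)

```text
time_s: 21.62
ee_pos: [0.473, -0.0041, 0.3053]
eef_rot: [3.141, -0.001, 0.131]
force: [-3.6, -2.1, 5.5]
grip_width: 0.0
grip_force: 3.4
```

```bash
python3 t.py
```

```text
t 21.625 c 16.90072469479391 y -0.36425906927298785 h 38.331324032869205 theta 38.02883898767091 F [-3.62 -2.14  5.5 ] M 0.28523193868531393
```

Call:
servo_tool(
  motion=[
    [1, 0.12, 0.015, -0.1, 0],
    [1, 0.25, 0.03, -0.2, 0],
  ],
)

```text
time_s: 21.88
ee_pos: [0.4755, -0.0038, 0.3033]
eef_rot: [3.141, -0.001, 0.131]
force: [-3.0, -1.6, 5.4]
grip_width: 0.0007
grip_force: 3.7
```

```bash
python3 t.py
```

```text
t 21.875 c 19.41917671616375 y -0.3653168850466498 h 36.3496719596722 theta 42.06788582654493 F [-3.03 -1.63  5.39] M 0.2647069291503154
```

Call:
servo_tool(
  motion=[
    [1, 0.12, 0.015, -0.1, 0],
    [1, 0.25, 0.03, -0.2, 0],
  ],
)

```text
time_s: 22.12
ee_pos: [0.4779, -0.0035, 0.3012]
eef_rot: [-3.141, -0.0, 0.131]
force: [-4.2, -1.2, 5.6]
grip_width: 0.0003
grip_force: 3.8
```

```bash
python3 t.py
```

```text
t 22.125 c 21.85242990743343 y -0.33758243528774456 h 34.21951360918896 theta 46.154236592345896 F [-4.22 -1.22  5.6 ] M 0.3159542052985054
```

Call:
servo_tool(
  motion=[
    [1, 0.12, 0.015, -0.15, 0],
    [1, 0.23, 0.03, -0.3, 0],
  ],
)

```text
time_s: 22.38
ee_pos: [0.4803, -0.0032, 0.2983]
eef_rot: [-3.142, -0.001, 0.131]
force: [-3.6, -0.4, 5.4]
grip_width: 0.0004
grip_force: 3.8
```

```bash
python3 t.py
```

```text
t 22.375 c 24.275120614293428 y -0.36720440569997337 h 31.345845637837378 theta 50.93746890706027 F [-3.59 -0.37  5.39] M 0.2872515630066638
```

Call:
servo_tool(
  motion=[
    [1, 0.1, 0.01, -0.15, 0],
    [1, 0.2, 0.03, -0.3, 0],
  ],
)

```text
time_s: 22.62
ee_pos: [0.4824, -0.0029, 0.2955]
eef_rot: [3.142, -0.001, 0.131]
force: [-1.6, -1.2, 6.9]
grip_width: 0.0006
grip_force: 3.8
```

```bash
python3 t.py
```

```text
t 22.625 c 26.380892305146737 y -0.3369241885380918 h 28.482013320614953 theta 55.50100343104648 F [-1.59 -1.22  6.95] M 0.2883281521773388
```

Call:
servo_tool(
  motion=[
    [1, 0.1, 0.01, -0.15, 0],
    [1, 0.2, 0.03, -0.3, 0],
  ],
)

```text
time_s: 22.88
ee_pos: [0.4844, -0.0025, 0.2925]
eef_rot: [3.141, -0.001, 0.131]
force: [-2.4, -0.9, 6.2]
grip_width: 0.0004
grip_force: 3.7
```

```bash
python3 t.py
```

```text
t 22.875 c 28.445802788257957 y -0.29916321382284344 h 25.532226489281605 theta 60.14392999131037 F [-2.43 -0.93  6.23] M 0.29181185563800205
```

Call:
servo_tool(
  motion=[
    [1, 0.08, 0.01, -0.15, 0],
    [1, 0.16, 0.02, -0.3, 0],
  ],
)

```text
time_s: 23.12
ee_pos: [0.4861, -0.0024, 0.2896]
eef_rot: [3.141, -0.002, 0.131]
force: [-1.3, -0.9, 7.4]
grip_width: 0.0002
grip_force: 3.7
```

```bash
python3 t.py
```

```text
t 23.125 c 30.102764452376846 y -0.32715239136654717 h 22.609656437290294 theta 64.49548089884665 F [-1.35 -0.88  7.41] M 0.3150811989095859
```

Still at free torque after about 240°, so I take the next bar.

Call:
servo_tool(
  motion=[
    [1, -0.2, -0.03, 1, 0],
    [1, -0.6, -0.08, 4, 0],
    [1, -1, -0.13, 6.2, 0],
    [1, -5, -0.66, 6.2, 0],
    [1, -8, -1.06, 6.2, 0],
    [1, -8, -1.06, 6.2, 0],
    [1, -8, -1.06, 3, 0],
    [1, -8, -1.06, 2, 0],
    [1, -8, -1.06, 2, 0],
  ],
)

```text
time_s: 24.25
ee_pos: [0.4061, -0.013, 0.3091]
eef_rot: [-3.141, 0.001, 0.131]
force: [-0.0, -0.0, 0.6]
grip_width: 0.0006
grip_force: 0.0
```

```bash
python3 t.py; python3 - <<'E'
from h import *
t=[]
for n,(u,v) in(('top',(317,205)),('side',(310,205))):
    c=shot(n);k=c['image'][v-45:v+45,u-50:u+50]
    t.append(cv2.resize(cv2.cvtColor(k,cv2.COLOR_RGB2BGR),None,fx=4,fy=4,interpolation=cv2.INTER_CUBIC))
cv2.imwrite('pics/s4.png',np.hstack(t))
E
```

```text
t 24.25 c -50.570203271584816 y -0.32362246724904437 h 42.09000777478688 theta -40.00367336094942 F [-0.04 -0.03  0.64] M -0.02525060971344412
```

View pics/s4.png

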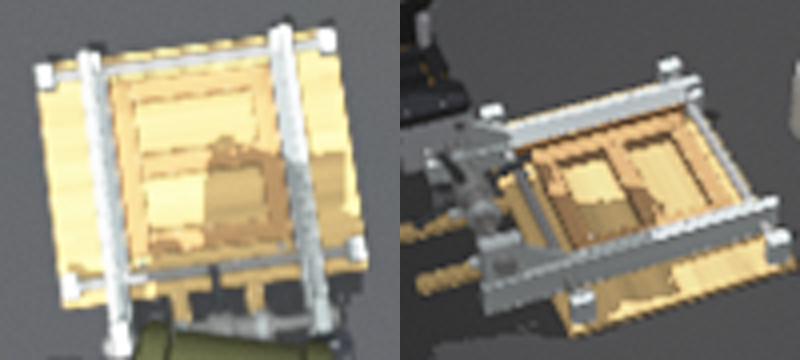

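The top crop shows the right jaw at the frame and the left jaw at about x=105, close to the left stile at about x=115. I measure that gap numerically.

```bash
python3 - <<'E'
from h import *
c=shot('top');im=c['image']
a=np.radians(7.574);ex=np.r_[np.cos(a),np.sin(a),0];ey=np.r_[-ex[1],ex[0],0];O=np.array([.5405,.0052,0])
# profile along clamp y, sampled at height 26 mm (frame top), averaged over clamp x in 75..120
for z in (.026,.035):
    ys=np.arange(-90,91,2.)
    S=[]
    for x in np.arange(85,125,4):
        q=proj(c,O+x/1000*ex+ys[:,None]/1000*ey+[0,0,z]).astype(np.float32)
        S.append(cv2.remap(im,q[:,0:1],q[:,1:2],cv2.INTER_LINEAR)[:,0,:])
    S=np.mean(S,0).round().astype(int)
    if z==.026:
        for y,s in zip(ys,S): 
            if 40<abs(y)<90: print(y,s.tolist())
E
```

```text
-88.0 [248, 250, 250]
-86.0 [244, 247, 247]
-84.0 [236, 240, 240]
-82.0 [226, 232, 232]
-80.0 [221, 228, 229]
-78.0 [220, 227, 228]
-76.0 [219, 226, 227]
-74.0 [218, 223, 221]
-72.0 [209, 206, 195]
-70.0 [214, 199, 169]
-68.0 [235, 208, 155]
-66.0 [244, 214, 151]
-64.0 [248, 220, 154]
-62.0 [248, 222, 156]
-60.0 [249, 225, 159]
-58.0 [250, 227, 161]
-56.0 [250, 226, 161]
-54.0 [246, 222, 158]
-52.0 [243, 219, 154]
-50.0 [244, 225, 159]
-48.0 [246, 229, 164]
-46.0 [246, 231, 168]
-44.0 [246, 232, 169]
-42.0 [247, 233, 170]
42.0 [248, 234, 172]
44.0 [249, 236, 173]
46.0 [249, 236, 172]
48.0 [240, 222, 159]
50.0 [232, 208, 146]
52.0 [238, 212, 149]
54.0 [243, 216, 152]
56.0 [247, 220, 155]
58.0 [248, 223, 157]
60.0 [249, 224, 158]
62.0 [250, 226, 160]
64.0 [250, 224, 158]
66.0 [238, 208, 147]
68.0 [220, 189, 141]
70.0 [206, 186, 157]
72.0 [194, 191, 179]
74.0 [192, 197, 193]
76.0 [192, 201, 201]
78.0 [196, 205, 206]
80.0 [208, 216, 216]
82.0 [226, 231, 231]
84.0 [239, 242, 242]
86.0 [247, 249, 249]
88.0 [250, 251, 250]
```

The jaw faces are at about ±69–70 mm and the stiles reach about ±69, so the joint is about to close. I approach the next bar and go on in small steps.

Call:
servo_tool(
  motion=[
    [1, 0.5, 0.07, 0, 0],
    [1, 1, 0.13, 0, 0],
    [1, 1.3, 0.17, 0, 0],
  ],
)

```text
time_s: 24.78
ee_pos: [0.4187, -0.0114, 0.3091]
eef_rot: [3.141, 0.002, 0.131]
force: [-11.2, -5.3, 9.1]
grip_width: 0.0006
grip_force: 5.5
```

```bash
python3 t.py
```

```text
t 24.775 c -37.835837515951056 y -0.38312449097997425 h 42.14216573909424 theta -25.50547175918817 F [-11.21  -5.32   9.07] M 0.36911450945103885
```

Call:
servo_tool(
  motion=[
    [1, 0.12, 0.02, 0, 0],
    [1, 0.25, 0.03, 0, 0],
  ],
)

```text
time_s: 25.02
ee_pos: [0.421, -0.0113, 0.3092]
eef_rot: [3.141, 0.002, 0.131]
force: [-8.9, -5.9, 8.1]
grip_width: 0.0006
grip_force: 5.3
```

```bash
python3 t.py
```

```text
t 25.025 c -35.557924431533756 y -0.570173918481634 h 42.21099507337595 theta -23.118374175981206 F [-8.87 -5.92  8.08] M 0.30576464689361843
```

Call:
servo_tool(
  motion=[
    [1, 0.12, 0.02, 0, 0],
    [1, 0.25, 0.03, 0, 0],
  ],
)

```text
time_s: 25.28
ee_pos: [0.4235, -0.011, 0.3093]
eef_rot: [3.141, 0.002, 0.131]
force: [-9.2, -5.0, 7.0]
grip_width: 0.0003
grip_force: 5.3
```

```bash
python3 t.py
```

```text
t 25.275 c -33.0490655467608 y -0.6786733523642158 h 42.32587935154908 theta -20.537341066718852 F [-9.16 -5.03  7.01] M 0.3717347212444571
```

Call:
servo_tool(
  motion=[
    [1, 0.12, 0.02, 0, 0],
    [1, 0.25, 0.03, 0, 0],
  ],
)

```text
time_s: 25.52
ee_pos: [0.4261, -0.0108, 0.3094]
eef_rot: [3.141, 0.002, 0.131]
force: [-9.5, -5.9, 10.6]
grip_width: 0.0008
grip_force: 5.9
```

```bash
python3 t.py
```

```text
t 25.525 c -30.51118173802186 y -0.7384781267825259 h 42.374327330889415 theta -17.97004310490874 F [-9.5  -5.93 10.58] M 0.3437665927758659
```

Call:
servo_tool(
  motion=[
    [1, 0.12, 0.02, 0, 0],
  ],
)

```text
time_s: 25.65
ee_pos: [0.4272, -0.0106, 0.3094]
eef_rot: [3.141, 0.002, 0.131]
force: [-8.5, -6.8, 8.6]
grip_width: 0.0003
grip_force: 5.6
```

```bash
python3 t.py
```

```text
t 25.65 c -29.304162139464065 y -0.7327584436804361 h 42.37073652383938 theta -16.76235228220236 F [-8.45 -6.78  8.65] M 0.34849438056695337
```

Call:
servo_tool(
  motion=[
    [1, 0.12, 0.02, 0, 0],
  ],
)

```text
time_s: 25.78
ee_pos: [0.4285, -0.0104, 0.3094]
eef_rot: [3.141, 0.002, 0.131]
force: [-9.2, -5.8, 9.7]
grip_width: 0.0004
grip_force: 5.8
```

```bash
python3 t.py
```

```text
t 25.775 c -28.07583598824102 y -0.7059321140081681 h 42.393796497379455 theta -15.541162514774845 F [-9.22 -5.76  9.7 ] M 0.3772216991678445
```

Call:
servo_tool(
  motion=[
    [1, 0.12, 0.02, 0, 0],
  ],
)

```text
time_s: 25.9
ee_pos: [0.4297, -0.0102, 0.3094]
eef_rot: [3.141, 0.002, 0.131]
force: [-9.9, -6.4, 9.6]
grip_width: 0.0006
grip_force: 5.9
```

```bash
python3 t.py
```

```text
t 25.9 c -26.870428451086394 y -0.6620266105297699 h 42.39231857737946 theta -14.349759288541987 F [-9.95 -6.36  9.58] M 0.4412027480596014
```

Call:
servo_tool(
  motion=[
    [1, 0.12, 0.02, 0, 0],
  ],
)

```text
time_s: 26.02
ee_pos: [0.4309, -0.01, 0.3094]
eef_rot: [3.141, 0.002, 0.131]
force: [-9.3, -6.1, 7.8]
grip_width: 0.0003
grip_force: 5.5
```

```bash
python3 t.py
```

```text
t 26.025 c -25.640783133302868 y -0.6175113712291347 h 42.39009329329191 theta -13.140892542298403 F [-9.35 -6.08  7.84] M 0.4499829652857506
```

Torque is about 0.44–0.45 N m, which matches about 40 N. I back off and clear the clamp.

Call:
servo_tool(
  motion=[
    [1, -1, -0.13, 0, 0],
    [1, -3, -0.4, 0, 0],
    [1, -4, -0.5, 3, 0],
    [1, -5, -0.66, 7, 0],
    [1, -5, -0.66, 10, 0],
    [1, -5, -0.66, 10, 0],
    [1, -5, -0.66, 10, 0],
    [1, -5, -0.66, 10, 0],
  ],
)

```text
time_s: 27.02
ee_pos: [0.3809, -0.0162, 0.4081]
eef_rot: [-3.141, 0.002, 0.131]
force: [-0.9, 1.1, -0.2]
grip_width: 0.0007
grip_force: 0.0
```

```bash
python3 - <<'E'
from h import *
print(ctrl.get_obs()['force'],ctrl.get_obs()['time_s'])
print(ctrl.hand_in())
E
```

```text
[-0.88132262  1.1019748  -0.17332348] 27.025
the job is handed in; nothing more can be done
None
```

I laid the frame in the clamp and tightened it until the turnbuckle torque read about 0.45 N m (roughly 40 N by your figures), then backed the arm clear and handed in at 27 s; the hand-in returned no verdict, and the clamping force and closed joint are inferred from that torque, not measured directly.

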